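# Unlock the docked cheese carrier and move it to the draining board

## Task

Pull up the dock's sprung plunger and turn its knob to the side that yields, so that it stays latched open when you let go. Then slide the carrier with its two cheeses out of the dock and set it down in the middle of the slatted draining board, its length along the slats (either way round), letting go only once it stands there. Keep the carrier level with both cheeses on it, leave the plunger latched open, and do not disturb the cheese wheel, bowl and brush.

Things in the scene. Friction and masses are not known exactly. Their poses are not given: they have to be found in the camera images.
- dock: Fixed low steel stand; base plate 8 mm thick, x -90 to +146 mm, y +-65 mm. Origin on the table under the middle of the docked carrier. The carrier lies on the plate between two low side rails (inner faces y = +-48 mm, 3 mm play each side; tops 22 mm above the table; x -87 to +77 mm) and slides out along the dock's -x axis.
- bridge (a point): Top centre of the dock's steel bridge, 40 mm above the table at dock x = +112 mm, y = 0, axes the dock's. The bridge (36 mm along x, 76 mm along y, underside 24 mm above the table) spans the carrier's tongue, so the carrier cannot be lifted until it has slid out 60 mm. On its middle stands a round drum, 56 mm in diameter, to 70 mm above the table, and out of it, upright, the plunger.
- knob_top (a point): Centre of the top of the plunger's black fluted round knob, 34 mm in diameter, 45 mm tall, axis vertical; grip its side from any direction. Spring shut, its top is 116 mm and lower edge 71 mm above the table; it rises with the plunger. A small raised grey rib on top runs from the centre along the point's x and turns with the knob; it points along the dock's +x at knob = 0.
- plunger (a joint): Lift of the sprung plunger, m. 0 = shut, its 9 mm pin through the hole in the carrier's tongue; hard top stop at 0.017. The spring pulls down with about 7 N at 0, 14 N at the top. The pin has left the tongue above 0.009. Let go unlatched it snaps back to 0; latched open it rests at about 0.013.
- knob (a joint): Turn of the knob, rad, anticlockwise from above positive, limits +-1.6, turns easily, stays where left. Below lift 0.013 it turns only about +-0.15. Above 0.014 it turns freely to ONE side: turn 0.5 or more (a quarter turn is usual), let down: latched. The other way a firm stop hidden in the drum blocks it at about 0.15 (0.4 if forced; it turns back). Which side is free cannot be seen, only felt.
- carrier: Loose flat-bottomed wooden carrier, about 0.4 kg. Origin at the centre of its plate's underside; plate 170 (x) x 90 (y) x 10 mm, rim to 18 mm; a steel tongue 40 mm wide, 10 mm thick from x = +85 to +135 mm has a 14 mm square hole at x = +112 mm. Docked, its axes are about the dock's and its underside is 8 mm above the table. Carrier and cheeses balance at the handle.
- carrier_grip (a point): Point in the carrier's central handle, 72 mm above its underside, over its origin; axes the carrier's. The wooden grip block is 44 mm along x, 18 mm along y, from 53 to 87 mm above the underside: pinch it across the 18 mm (y).
- cheese_a: Small pale round cheese, 55 mm in diameter, 36 mm tall, about 90 g, loose; origin at the centre of its underside. It lies on the carrier 50 mm from the handle on the -x side.
- cheese_b: The same kind of cheese, 50 mm from the handle on the carrier's +x side.
- board: Fixed slatted wooden draining board, 300 mm (x) x 160 mm (y), top 22 mm above the table. Origin on the table under its centre; its x axis runs along its slats.
- board_mid (a point): Centre of the draining board's top surface; axes the board's.
- tomme: Bystander: a loose grey-brown cheese wheel, 152 mm in diameter, 70 mm tall, origin at the centre of its underside.
- bowl: Bystander: a loose steel bowl, 110 mm across, 50 mm tall, origin at the centre of its underside.
- brush: Bystander: a loose rind brush, 130 x 45 x 38 mm, bristles down, long side along its x; origin at the centre of its underside.
Not all that is in view belongs to the job. Leave any orange or turquoise look-alike of the cheese_b alone. Leave any orange look-alike of the carrier alone.

How it is judged:
By the outcome, as a careful person would: the job done as asked, in the order asked, and still so for the second after the job is handed in, with the robot touching nothing.
It also fails if it takes over 72 s, if anything falls off the work surface, if the arm or the gripper's body presses on something with over 40 N, if the wrist force passes 120 N, or if a joint passes its speed limit or range.

## Robot

A 6-joint arm with a two-finger parallel gripper is mounted at the origin on the work surface. World frame = base frame: x ahead of the robot, y to its left, z up, the work surface at z = 0. Lengths are in m, angles in rad, forces in N, time in s.
With the tool pointing down it reaches from about 0.325 to 0.9 m from the base axis. Payload 6.1 kg.
Tool frame: the origin (TCP) lies midway between the tips of the shut fingers; the grasp point (between the pads) lies 19 mm behind it; y points along the fingers, z is the direction in which the jaws open and shut, and the axes are right-handed (so a half turn about y gives the same grasp; the last joint's range is limited). The gripper opens to 87 mm and grips with 3 to 60 N. Pads are 19 mm wide; open, the fingers measure 117 mm over their backs; the gripper's body (75 mm by 190 mm) begins 51 mm behind the grasp point.
Start: joints at [-1.247, 0.22, 1.526, -0, 1.395, -0.126], TCP at [0.272, -0.563, 0.223] pointing down, gripper open.
Joint ranges: [-2.98, 2.98], [-0.91, 2.08], [0.09, 2.57], [-1.24, 4.39], [0.2, 2.65], [-2.68, 2.68]. Speed limits (rad/s): [2.57, 2.57, 3.01, 3.14, 3.14, 3.14].

## Interface

Orientations are given as [roll, pitch, yaw] about the fixed x, y, z axes, in that order (R = Rz(yaw) Ry(pitch) Rx(roll)).
In Python, from rig import r gives the robot as it stands.
- The arm moves only by the shell command python3 -m inch 'ROWS' [OPENING] [FORCE]. ROWS is JSON, a list of rows, each an object of numbers: "tx", "ty", "tz": the shift along the tool's x, y, z in mm; "yaw": the turn about the tool's y in degrees. A call has 1 to 10 rows; each row shifts and turns the commanded pose from where the row before left it, along the tool's axes as they then stand; what a row does not reach is not made up. A row lasts 1/10 s, in which the tool goes at most 50 mm and 8.59 degrees, less where a joint would pass 70% of its speed; a pose out of reach is approached as far as the arm can. A call is refused whole if a number of a shift passes 50 or a number of a turn 8.59, either way. A call with a gripper value outside its range is refused whole. OPENING is the finger opening in mm, from 0 to 87, set as the call begins (- or left out, the last holds). The fingers move at their own pace and stop on an object; FORCE is the grip in N (left out, the last holds). Time passes only in rows, so rows that do not move let the fingers close. It gives the time, the measured TCP pose, the force and the opening at its end, in the units of the state.
- r.read_state(): the state, without advancing time (a new reading comes with each control period).
- r.read_camera(name): name is "scene" or "top"; returns (picture, depth): 420x560x3 uint8, blue, green, red; 420x560 float32, m along the optical axis (not along the pixel's ray), 0 where there is no reading.
- r.camera_model(name): a dict with "K" (3x3 intrinsics, pixels), "extrinsics" (4x4, takes a point from world to camera coordinates). Camera axes: x right, y down, z forward; pixel columns grow to the right and rows downward; lengths in m; the calibration is good to about 2 mm. A picture is of the moment at which its call begins. camera_model takes no time and is no camera call.
- r.sign_off(): hands the job in, once; it reports no verdict.
Trained networks look in the newest picture that a camera, given by its name, has taken for a name from the list of things; names that differ only in an ending like _2 or _b are one class to them, and where a whole thing is asked for, a point or a joint stands for the part that bears it (a point fixed in the world has none). Each returns a list of dicts, best first, with "conf" (0 to 1); they miss things now and then, are a little off and sometimes report something else, mostly with a low value. They report only what shows in the picture. A call takes as long as a camera call. They do not tell look-alikes from the thing itself.
- r.recognise(camera, query): "box" ([left, top, right, bottom] as shares, 0 to 1, of the picture: columns of its width, rows of its height, round what is visible of it).
- r.outline_of(camera, query): "region" (420x560 bool, what is visible of it) and "box" ([left, top, right, bottom] as shares, 0 to 1, of the picture: columns of its width, rows of its height, round what is visible of it).
- r.mark_of(camera, query): "xy" ([column, row] as shares, 0 to 1, of the picture: columns of its width, rows of its height: a listed point, or the origin of a listed thing).
The state is a dict: "clock": time; "joints": joint angles; "qvel": joint speeds; "joint_efforts": joint torques, N m; "ee_pos": TCP position; "tool_rot": TCP orientation; "contact_force": force on the tool from outside, world axes, zero at the start; "wrist_torque": the same for the moment, N m; "opening": opening from 0.0 (shut) to 1.0 (fully open).
Only numpy, scipy, OpenCV 4.12 (cv2) and the standard library are available. Lean on these libraries where they do the work, as an engineer would, in place of code of your own. Each camera call takes 0.05 s, during which the arm holds its last target.

## Working session

There is one attempt and no reset: what is moved stays moved. The work goes in short steps, Python scripts to look and compute and a shell command to move; the robot and the scene stay as the last step left them, time stands still between calls to the robot, and variables do not carry over. Pictures are saved under pics/ and viewed, and the job is handed in when it is done.

```bash
ls; mkdir -p pics; python3 - <<'E'
from rig import r
import cv2
print(r.read_state())
for n in("scene","top"):
    p,d=r.read_camera(n); cv2.imwrite(f"pics/{n}0.png",p)
    print(n,r.camera_model(n))
E
```

```text
pics
{'clock': 0.0, 'joints': array([-1.24710202e+00,  2.21258006e-01,  1.52757554e+00, -3.19164772e-05,
        1.39470671e+00, -1.26075255e-01]), 'qvel': array([ 0.00130344,  0.00065099, -0.00265353, -0.00100028,  0.00138532,
       -0.00070321]), 'joint_efforts': array([ 1.00705620e-03, -4.94615149e+01, -3.87371171e+01,  7.01175956e-02,
        5.74684131e-02, -1.69295931e-04]), 'ee_pos': array([ 0.27152872, -0.56225825,  0.22143634]), 'tool_rot': array([-1.57273241e+00,  2.13730624e-04, -2.69181768e+00]), 'contact_force': array([-0.0006755 , -0.39180173, -0.03378059]), 'wrist_torque': array([ 0.0007063 ,  0.01130682, -0.02147501]), 'opening': 1.004432927582003}
scene {'K': array([[396.46657496,   0.        , 281.75513926],
       [  0.        , 396.46657496, 207.27208802],
       [  0.        ,   0.        ,   1.        ]]), 'extrinsics': array([[-0.48588016,  0.87400575,  0.00586636,  0.21273493],
       [ 0.61410774,  0.34615736, -0.7092579 , -0.29399028],
       [-0.62192617, -0.34101177, -0.70492469,  1.35984545],
       [ 0.        ,  0.        ,  0.        ,  1.        ]])}
top {'K': array([[388.74852063,   0.        , 275.97602143],
       [  0.        , 388.74852063, 205.24930986],
       [  0.        ,   0.        ,   1.        ]]), 'extrinsics': array([[ 0.02093115, -0.99973115,  0.00997563,  0.0293022 ],
       [-0.9924833 , -0.02198069, -0.12038995,  0.56641823],
       [ 0.12057685, -0.00738074, -0.99267656,  1.1157606 ],
       [ 0.        ,  0.        ,  0.        ,  1.        ]])}
```

View pics/scene0.png

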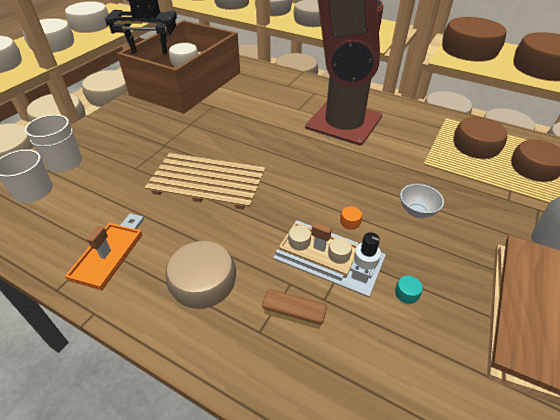

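View pics/top0.png

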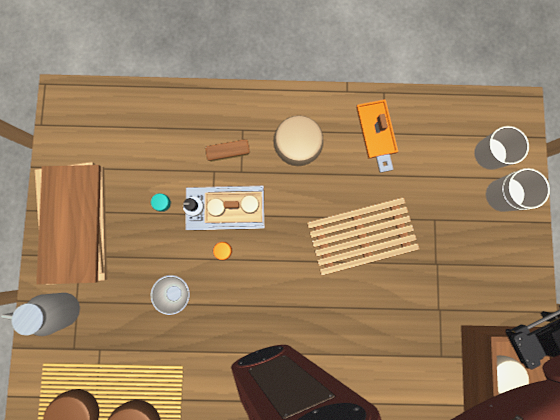

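The top picture shows the dock at about (225,207), with the docked pale-wood carrier's handle at (232,205), the knob at (193,206) and the board at (363,236). These could be mistaken for the targets:
- **Carrier:** the docked one at (232,205), or the orange one at (378,128). I choose the docked one.
- **Cheeses:** the pale ones at (216,206) and (250,204), or the orange one at (222,251) and the turquoise one at (160,202). I choose the pale ones on the carrier.
- **Knob:** black at (193,206), the only one.

```bash
cat > h.py <<'E'
from rig import r
import numpy as np, cv2
def cloud(n):
    p,d=r.read_camera(n); m=r.camera_model(n);K=m["K"];E=m["extrinsics"]
    v,u=np.mgrid[0:420,0:560]
    c=np.stack([(u-K[0,2])/K[0,0]*d,(v-K[1,2])/K[1,1]*d,d],-1)
    w=(c-E[:3,3])@E[:3,:3]
    w[d==0]=np.nan
    return p,d,w
def ray(n,xy,z):
    m=r.camera_model(n);K=m["K"];E=m["extrinsics"];R=E[:3,:3];o=-R.T@E[:3,3]
    dv=R.T@np.array([(xy[0]*560-K[0,2])/K[0,0],(xy[1]*420-K[1,2])/K[1,1],1])
    return o+dv*(z-o[2])/dv[2]
def proj(n,P):
    m=r.camera_model(n);E=m["extrinsics"];c=np.asarray(P)@E[:3,:3].T+E[:3,3];q=c@m["K"].T
    return q[...,:2]/q[...,2:]
E
python3 - <<'E'
from h import *
for n in("top","scene"):
    p,d,w=cloud(n)
    for q,z in(("knob_top",.116),("carrier_grip",.08),("bridge",.04),("board_mid",.022),("cheese_a",.018),("tomme",0),("bowl",0),("brush",0),("dock",0),("carrier",.008)):
        for m in r.mark_of(n,q)[:4]:
            print(n,q,round(m["conf"],2),np.array(m["xy"])*[560,420],ray(n,m["xy"],z).round(4))
    np.savez(f"c_{n}.npz",p=p,w=w)
    x,y=(180,180) if n=="top" else (260,215)
    cv2.imwrite(f"pics/crop_{n}.png",cv2.resize(p[y:y+90,x:x+140],None,fx=5,fy=5,interpolation=cv2.INTER_CUBIC))
print(r.read_state()["clock"])
E
```

```text
top knob_top 0.47 [186.984 202.692] [0.5574 0.2862 0.116 ]
top carrier_grip 0.87 [230.72 205.8 ] [0.5557 0.1701 0.08  ]
top carrier_grip 0.57 [379.176 121.59 ] [ 0.813  -0.2546  0.08  ]
top bridge 0.84 [194.488 207.396] [0.5533 0.2805 0.04  ]
top board_mid 0.89 [360.696 235.2  ] [ 0.4832 -0.2119  0.022 ]
top cheese_a 0.74 [218.288 251.58 ] [0.4261 0.2088 0.018 ]
top cheese_a 0.64 [164.416 204.708] [0.5618 0.3751 0.018 ]
top cheese_a 0.63 [249.816 208.614] [0.5557 0.1195 0.018 ]
top cheese_a 0.55 [214.48  206.892] [0.5586 0.2253 0.018 ]
top tomme 0.57 [294.28  142.296] [ 0.7681 -0.0115  0.    ]
top tomme 0.21 [193.928 207.312] [0.558  0.2903 0.    ]
top bowl 0.87 [173.376 294.084] [0.2986 0.339  0.    ]
top brush 0.7 [229.096 149.1  ] [0.7417 0.19   0.    ]
top brush 0.26 [231.616 208.194] [0.5578 0.1759 0.    ]
top carrier 0.72 [377.496 126.588] [ 0.8222 -0.2692  0.008 ]
top carrier 0.57 [231.504 206.598] [0.5617 0.1755 0.008 ]
scene knob_top 0.61 [369.6   237.006] [0.5581 0.278  0.116 ]
scene knob_top 0.16 [296.296 312.186] [0.7912 0.2254 0.116 ]
scene carrier_grip 0.73 [325.584 229
[... 182 characters left out ...]
312 177.996] [ 0.4891 -0.2105  0.022 ]
scene cheese_a 0.91 [406.784 292.614] [0.5805 0.3874 0.018 ]
scene cheese_a 0.74 [303.128 242.214] [0.5637 0.1286 0.018 ]
scene cheese_a 0.64 [337.512 254.52 ] [0.5578 0.2157 0.018 ]
scene tomme 0.6 [204.512 282.282] [ 0.7633 -0.0177  0.    ]
scene tomme 0.54 [368.872 236.796] [ 0.4536  0.2576 -0.    ]
scene bowl 0.71 [415.128 208.782] [0.2987 0.3311 0.    ]
scene brush 0.95 [294.112 311.388] [0.7298 0.1923 0.    ]
scene dock 0.97 [317.408 252.798] [0.5626 0.1674 0.    ]
scene carrier 0.64 [316.792 251.79 ] [0.5666 0.1671 0.008 ]
scene carrier 0.58 [108.696 254.016] [ 0.8136 -0.2588  0.008 ]
scene carrier 0.4 [298.088 244.02 ] [0.5671 0.1171 0.008 ]
1.2
```

View pics/crop_top.png

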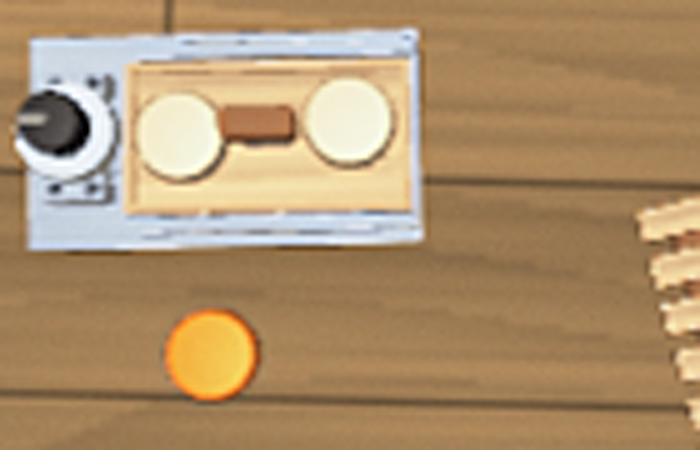

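View pics/crop_scene.png

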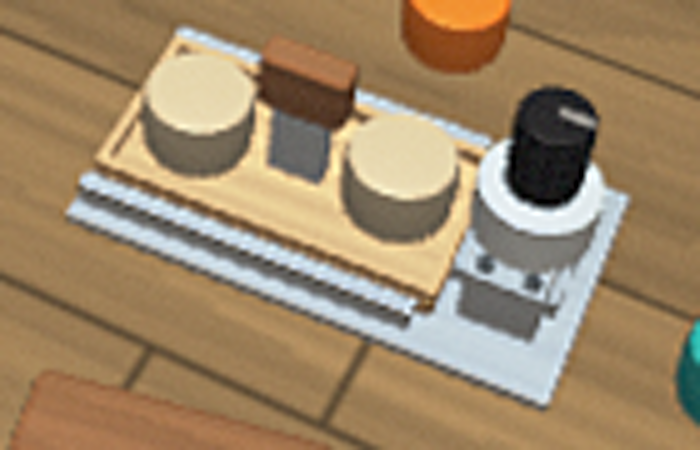

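The crops confirm the choice: a pale carrier with a brown grip and two pale cheeses, held under the steel bridge, with the black knob's rib pointing along dock +x. Next I take precise poses from the depth.

```bash
python3 - <<'E'
from h import *
for n in("top","scene"):
    c=np.load(f"c_{n}.npz");p=c["p"].astype(int);w=c["w"]
    def sel(x0,x1,y0,y1,z0,z1):
        m=(w[...,0]>x0)&(w[...,0]<x1)&(w[...,1]>y0)&(w[...,1]<y1)&(w[...,2]>z0)&(w[...,2]<z1); return m
    def rect(m,lab):
        q=w[m]; 
        if len(q)<5: print(lab,len(q));return
        (cx,cy),(a,b),th=cv2.minAreaRect(q[:,:2].astype(np.float32)); print(n,lab,len(q),"ctr",round(cx,4),round(cy,4),"size",round(a,4),round(b,4),"ang",round(th,2),"z",np.median(q[:,2]).round(4), "mean",q.mean(0).round(4))
    rect(sel(.5,.62,.24,.33,.108,.13),"knobtop")
    rect(sel(.5,.62,.12,.24,.085,.11),"grip top")
    rect(sel(.5,.62,.05,.16,.045,.065),"ch a")
    rect(sel(.5,.62,.2,.25,.045,.065),"ch b")
    m=sel(.45,.65,.02,.33,.003,.014)
    rect(m,"dock plate")
    m=sel(.36,.62,-.4,-.02,.017,.03)
    rect(m,"board")
    rect(sel(.65,.9,-.12,.1,.06,.09),"tomme"); rect(sel(.65,.82,.1,.3,.02,.06),"brush")
    rect(sel(.2,.4,.25,.45,.03,.07),"bowl")
    rect(sel(.36,.45,.15,.27,.02,.06),"orange ch")
E
```

```text
top knobtop 122 ctr 0.5549 0.2815 size 0.0326 0.0309 ang 46.98 z 0.1158 mean [0.5545 0.2813 0.1156]
top grip top 106 ctr 0.5592 0.1695 size 0.0182 0.0422 ang 1.36 z 0.094 mean [0.5588 0.1694 0.0938]
top ch a 254 ctr 0.5665 0.1216 size 0.0507 0.0496 ang 0.96 z 0.0534 mean [0.5658 0.1207 0.0532]
top ch b 234 ctr 0.5559 0.2229 size 0.0506 0.0443 ang 2.44 z 0.0535 mean [0.5547 0.2207 0.0534]
top dock plate 1068 ctr 0.5505 0.175 size 0.1983 0.3087 ang 0.12 z 0.007 mean [0.5456 0.2019 0.0071]
top board 3682 ctr 0.4822 -0.2168 size 0.1603 0.3007 ang 15.87 z 0.0218 mean [ 0.4813 -0.2158  0.0219]
top tomme 1735 ctr 0.7618 -0.0195 size 0.1402 0.1397 ang 25.07 z 0.0688 mean [ 0.7597 -0.0187  0.0686]
top brush 645 ctr 0.731 0.1938 size 0.0459 0.13 ang 10.69 z 0.037 mean [0.7294 0.1933 0.0366]
top bowl 425 ctr 0.302 0.3385 size 0.1073 0.1072 ang 65.15 z 0.0454 mean [0.2968 0.3488 0.0439]
top orange ch 253 ctr 0.4265 0.1967 size 0.0438 0.0514 ang 1.7 z 0.0359 mean [0.4274 0.1967 0.0354]
scene knobtop 179 ctr 0.5579 0.2803 size 0.0341 0.0321 ang 30.36 z 0.115 mean [0.5602 0.2814 0.1145]
scene grip 
[... 202 characters left out ...]
 ctr 0.5593 0.2221 size 0.0518 0.0439 ang 1.06 z 0.0527 mean [0.5619 0.2212 0.0523]
scene dock plate 1045 ctr 0.5441 0.1754 size 0.2999 0.1962 ang 82.89 z 0.0071 mean [0.5964 0.2388 0.0074]
scene board 3196 ctr 0.486 -0.2176 size 0.1668 0.3019 ang 15.79 z 0.0207 mean [ 0.4906 -0.2132  0.0207]
scene tomme 2805 ctr 0.7676 -0.0181 size 0.1385 0.1391 ang 74.48 z 0.0687 mean [ 0.7724 -0.0147  0.0682]
scene brush 1337 ctr 0.7358 0.1933 size 0.0462 0.1299 ang 11.91 z 0.0365 mean [0.7386 0.1957 0.0358]
scene bowl 575 ctr 0.3051 0.3371 size 0.1089 0.108 ang 46.38 z 0.042 mean [0.2964 0.3373 0.0416]
scene orange ch 243 ctr 0.4289 0.1976 size 0.0519 0.0422 ang 89.98 z 0.0348 mean [0.4328 0.1988 0.0339]
```

```bash
python3 - <<'E'
from h import *
for n in("top","scene"):
    c=np.load(f"c_{n}.npz");p=c["p"].astype(int);w=c["w"]
    blue=(p[...,0]-p[...,2]>8)
    m=(w[...,0]>.46)&(w[...,0]<.66)&(w[...,1]>.04)&(w[...,1]<.36)&(w[...,2]>.003)&(w[...,2]<.03)&blue
    q=w[m];print(n,len(q),cv2.minAreaRect(q[:,:2].astype(np.float32)))
    b=p[...,2]-p[...,0]
    m=(w[...,0]>.49)&(w[...,0]<.63)&(w[...,1]>.05)&(w[...,1]<.28)&(w[...,2]>.012)&(w[...,2]<.032)&(b>30)
    q=w[m];print(n,"carrier",len(q),cv2.minAreaRect(q[:,:2].astype(np.float32)))
E
```

```text
top 925 ((0.5588208436965942, 0.19664543867111206), (0.1277649700641632, 0.23333542048931122), 2.5259761810302734)
top carrier 1061 ((0.561120867729187, 0.1693662405014038), (0.09430685639381409, 0.16783574223518372), 2.4711849689483643)
scene 996 ((0.5620063543319702, 0.1976335644721985), (0.12856563925743103, 0.23340800404548645), 3.2968482971191406)
scene carrier 1067 ((0.5608838796615601, 0.16610093414783478), (0.10842865705490112, 0.17557577788829803), 6.138408184051514)
```

```bash
python3 -m inch '[{"yaw":-8.4},{"yaw":-8.4},{"yaw":-8.4},{"yaw":-8.4},{"yaw":-8.4},{"yaw":-8.4},{"yaw":-8.4},{"yaw":-8.4}]' 87 20
python3 -m inch '[{"tx":-40,"tz":16},{"tx":-40,"tz":16},{"tx":-40,"tz":16},{"tx":-40,"tz":16},{"tx":-40,"tz":16},{"tx":-40,"tz":16},{"tx":-40,"tz":16},{"tx":-40,"tz":16},{"tx":-40,"tz":16},{"tx":-40,"tz":16}]'
python3 -m inch '[{"tx":-40,"tz":16},{"tx":-40,"tz":16},{"tx":-40,"tz":16},{"tx":-40,"tz":16},{"tx":-40,"tz":16},{"tx":-40,"tz":16},{"tx":-40,"tz":16},{"tx":-40,"tz":16},{},{}]'
cat > err.py <<'E'
import sys
from h import *
# usage: target x y z yawdeg
s=r.read_state();from scipy.spatial.transform import Rotation as R
M=R.from_euler("xyz",s["tool_rot"]).as_matrix()
t=np.array(list(map(float,sys.argv[1:4])))
print("clk",round(s["clock"],2),"pos",s["ee_pos"].round(4),"rpy",np.degrees(s["tool_rot"]).round(2),"F",s["contact_force"].round(1),"T",s["wrist_torque"].round(2),"open",round(s["opening"]*87,1))
print("shift tool mm",(M.T@(t-s["ee_pos"])*1000).round(1),"tool-yaw deg",round(-((float(sys.argv[4])-np.degrees(s["tool_rot"][2])+180)%360-180),2))
E
python3 err.py .5565 .281 .077 -87.3
```

```text
clk 1.2 pos [ 0.2717 -0.5628  0.2225] rpy [ -90.     -0.   -154.23] F [0.7 0.  0. ] T [-0.   -0.04 -0.  ] open 86.8
shift tool mm [-623.3  145.5 -636.1] tool-yaw deg -66.93validation failed for argument at $[0]...
validation failed for argument at $[0]...
validation failed for argument at $[0]...
```

```bash
python3 -m inch --help | head; python3 -m inch '[{"tx":0,"ty":0,"tz":0,"yaw":-8.4}]' 87 20
```

```text
clock: 1.3
ee_pos: [0.2718, -0.5628, 0.2226]
tool_rot: [-1.571, 0.0, -2.543]
contact_force: [0.5, 0.5, -0.3]
opening: 0.999invalid input: not JSON, or not a number
```

```bash
python3 -m inch '[{"tx":0,"ty":0,"tz":0,"yaw":-8.4},{"tx":0,"ty":0,"tz":0,"yaw":-8.4},{"tx":0,"ty":0,"tz":0,"yaw":-8.4},{"tx":0,"ty":0,"tz":0,"yaw":-8.4},{"tx":0,"ty":0,"tz":0,"yaw":-8.4},{"tx":0,"ty":0,"tz":0,"yaw":-8.4},{"tx":0,"ty":0,"tz":0,"yaw":-8.1}]'
python3 -m inch '[{"tx":-40,"ty":0,"tz":16,"yaw":0},{"tx":-40,"ty":0,"tz":16,"yaw":0},{"tx":-40,"ty":0,"tz":16,"yaw":0},{"tx":-40,"ty":0,"tz":16,"yaw":0},{"tx":-40,"ty":0,"tz":16,"yaw":0},{"tx":-40,"ty":0,"tz":16,"yaw":0},{"tx":-40,"ty":0,"tz":16,"yaw":0},{"tx":-40,"ty":0,"tz":16,"yaw":0},{"tx":-40,"ty":0,"tz":16,"yaw":0},{"tx":-40,"ty":0,"tz":16,"yaw":0}]'
python3 -m inch '[{"tx":-40,"ty":0,"tz":16,"yaw":0},{"tx":-40,"ty":0,"tz":16,"yaw":0},{"tx":-40,"ty":0,"tz":16,"yaw":0},{"tx":-40,"ty":0,"tz":16,"yaw":0},{"tx":-40,"ty":0,"tz":16,"yaw":0},{"tx":-40,"ty":0,"tz":16,"yaw":0},{"tx":-40,"ty":0,"tz":16,"yaw":0},{"tx":-40,"ty":0,"tz":16,"yaw":0},{"tx":0,"ty":0,"tz":0,"yaw":0},{"tx":0,"ty":0,"tz":0,"yaw":0}]'
python3 err.py .5565 .281 .077 -87.3
```

```text
clock: 2.0
ee_pos: [0.2717, -0.5628, 0.2226]
tool_rot: [-1.571, -0.0, -1.518]
contact_force: [0.0, -0.2, 0.1]
opening: 0.998
clock: 3.0
ee_pos: [0.4133, -0.1542, 0.2229]
tool_rot: [-1.57, -0.001, -1.524]
contact_force: [0.3, -0.5, 0.5]
opening: 1.002
clock: 4.0
ee_pos: [0.5256, 0.1706, 0.2222]
tool_rot: [-1.572, -0.0, -1.522]
contact_force: [-0.4, -0.3, 0.5]
opening: 0.999
clk 4.0 pos [0.5256 0.1706 0.2222] rpy [-9.005e+01 -3.000e-02 -8.720e+01] F [-0.4 -0.3  0.5] T [-0.01 -0.14  0.09] open 86.9
shift tool mm [-108.8  145.1   36.3] tool-yaw deg 0.1
```

```bash
python3 -m inch '[{"tx":-36.3,"ty":0,"tz":12.1,"yaw":0},{"tx":-36.3,"ty":0,"tz":12.1,"yaw":0},{"tx":-36.3,"ty":0,"tz":12.1,"yaw":0},{"tx":0,"ty":0,"tz":0,"yaw":0},{"tx":0,"ty":30,"tz":0,"yaw":0},{"tx":0,"ty":30,"tz":0,"yaw":0},{"tx":0,"ty":0,"tz":0,"yaw":0}]'
python3 err.py .5565 .281 .077 -87.3
python3 - <<'E'
from h import *
for n,(x,y) in {"top":(130,150),"scene":(300,150)}.items():
    p,d=r.read_camera(n);cv2.imwrite(f"pics/a_{n}.png",cv2.resize(p[y:y+120,x:x+140],None,fx=5,fy=5,interpolation=cv2.INTER_CUBIC))
E
```

```text
clock: 4.7
ee_pos: [0.5539, 0.2773, 0.1576]
tool_rot: [-1.58, -0.003, -1.526]
contact_force: [-1.5, -0.9, -1.2]
opening: 1.003
clk 4.7 pos [0.5539 0.2773 0.1576] rpy [-90.5   -0.19 -87.41] F [-1.5 -0.9 -1.2] T [-0.01 -0.04  0.02] open 87.2
shift tool mm [-3.9 80.6  3.5] tool-yaw deg -0.11
```

View pics/a_scene.png

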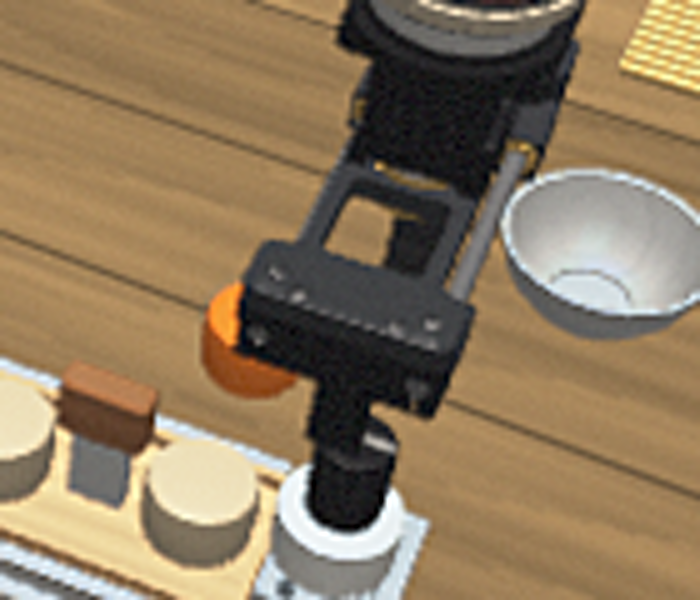

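View pics/a_top.png

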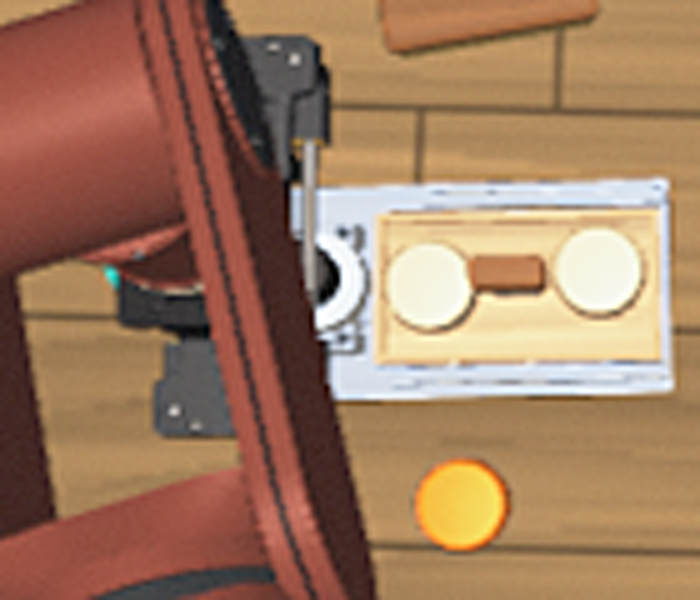

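The tool is over the knob (scene crop about (350,450)), and nothing is in the way of the descent.

```bash
python3 -m inch '[{"tx":0,"ty":0,"tz":0,"yaw":0},{"tx":0,"ty":0,"tz":0,"yaw":0}]'; python3 err.py .5565 .281 .077 -87.3
```

```text
clock: 5.0
ee_pos: [0.5584, 0.2802, 0.1649]
tool_rot: [-1.567, 0.001, -1.525]
contact_force: [0.4, -1.7, 0.4]
opening: 0.998
clk 5.0 pos [0.5584 0.2802 0.1649] rpy [-8.980e+01  6.000e-02 -8.736e+01] F [ 0.4 -1.7  0.4] T [ 0.02 -0.11 -0.01] open 86.8
shift tool mm [-0.8 87.9 -2.1] tool-yaw deg -0.06
```

```bash
python3 -m inch '[{"tx":-1,"ty":20,"tz":-1.5,"yaw":0},{"tx":0,"ty":20,"tz":0,"yaw":0},{"tx":0,"ty":20,"tz":0,"yaw":0},{"tx":0,"ty":16,"tz":0,"yaw":0},{"tx":0,"ty":8,"tz":0,"yaw":0},{"tx":0,"ty":0,"tz":0,"yaw":0},{"tx":0,"ty":0,"tz":0,"yaw":0},{"tx":0,"ty":0,"tz":0,"yaw":0}]'; python3 err.py .5565 .281 .077 -87.3
```

```text
clock: 5.8
ee_pos: [0.5565, 0.2816, 0.0799]
tool_rot: [-1.569, 0.001, -1.524]
contact_force: [0.5, 0.0, 0.0]
opening: 1.002
clk 5.8 pos [0.5565 0.2816 0.0799] rpy [-8.988e+01  4.000e-02 -8.733e+01] F [0.5 0.  0. ] T [-0.01 -0.06 -0.  ] open 87.1
shift tool mm [ 0.6  2.9 -0. ] tool-yaw deg -0.03
```

```bash
python3 -m inch '[{"tx":0,"ty":2,"tz":0,"yaw":0},{"tx":0,"ty":0,"tz":0,"yaw":0},{"tx":0,"ty":0,"tz":0,"yaw":0},{"tx":0,"ty":0,"tz":0,"yaw":0},{"tx":0,"ty":0,"tz":0,"yaw":0},{"tx":0,"ty":0,"tz":0,"yaw":0},{"tx":0,"ty":0,"tz":0,"yaw":0},{"tx":0,"ty":0,"tz":0,"yaw":0}]' 25 40; python3 err.py .5565 .281 .077 -87.3
```

```text
clock: 6.6
ee_pos: [0.5568, 0.2813, 0.0768]
tool_rot: [-1.568, 0.0, -1.524]
contact_force: [4.1, -0.2, -5.8]
opening: 0.382
clk 6.6 pos [0.5568 0.2813 0.0768] rpy [-8.984e+01  1.000e-02 -8.733e+01] F [ 4.1 -0.2 -5.8] T [ 0.06 -0.45 -0.01] open 33.2
shift tool mm [ 0.3 -0.2 -0.3] tool-yaw deg -0.03
```

```bash
python3 -m inch '[{"tx":0,"ty":-4,"tz":0,"yaw":0},{"tx":0,"ty":-4,"tz":0,"yaw":0},{"tx":0,"ty":-4,"tz":0,"yaw":0},{"tx":0,"ty":-4,"tz":0,"yaw":0},{"tx":0,"ty":0,"tz":0,"yaw":0},{"tx":0,"ty":0,"tz":0,"yaw":0},{"tx":0,"ty":0,"tz":0,"yaw":0}]'; python3 err.py .5565 .281 .0925 -87.3
```

```text
clock: 7.3
ee_pos: [0.5565, 0.2811, 0.0909]
tool_rot: [-1.569, 0.0, -1.525]
contact_force: [9.0, 2.6, -13.7]
opening: 0.381
clk 7.3 pos [0.5565 0.2811 0.0909] rpy [-8.988e+01  2.000e-02 -8.735e+01] F [  9.    2.6 -13.7] T [ 0.42 -1.67  0.06] open 33.1
shift tool mm [ 0.1 -1.6 -0. ] tool-yaw deg -0.05
```

```bash
python3 -m inch '[{"tx":0,"ty":-1.2,"tz":1,"yaw":0},{"tx":0,"ty":0,"tz":0,"yaw":0},{"tx":0,"ty":0,"tz":0,"yaw":0}]'; python3 err.py .5565 .281 .0925 -87.3;  python3 -m inch '[{"tx":0,"ty":0,"tz":0,"yaw":-5},{"tx":0,"ty":0,"tz":0,"yaw":-5},{"tx":0,"ty":0,"tz":0,"yaw":-4},{"tx":0,"ty":0,"tz":0,"yaw":0},{"tx":0,"ty":0,"tz":0,"yaw":0}]'; python3 err.py .5565 .281 .0925 -73.3
```

```text
clock: 7.6
ee_pos: [0.5566, 0.2811, 0.0915]
tool_rot: [-1.571, 0.0, -1.524]
contact_force: [7.2, 1.7, -13.0]
opening: 0.384
clk 7.6 pos [0.5566 0.2811 0.0915] rpy [-90.     0.   -87.35] F [  7.2   1.7 -13. ] T [ 0.46 -1.37 -0.05] open 33.4
shift tool mm [ 0.1 -1.  -0.1] tool-yaw deg -0.05
clock: 8.1
ee_pos: [0.5566, 0.2811, 0.0916]
tool_rot: [-1.571, -0.0, -1.28]
contact_force: [7.5, 2.9, -13.0]
opening: 0.381
clk 8.1 pos [0.5566 0.2811 0.0916] rpy [-89.99  -0.   -73.33] F [  7.5   2.9 -13. ] T [ 0.43 -1.41  0.06] open 33.1
shift tool mm [ 0.1 -0.9 -0.2] tool-yaw deg -0.03
```

Turned anticlockwise past 0.15 rad (14° = 0.24 rad) with no moment about z, so this looks like the side that yields. I keep turning and watch the moment.

```bash
python3 -m inch '[{"tx":0,"ty":0,"tz":0,"yaw":-7},{"tx":0,"ty":0,"tz":0,"yaw":-7},{"tx":0,"ty":0,"tz":0,"yaw":0}]'; python3 err.py .5565 .281 .0925 -59.3;  python3 -m inch '[{"tx":0,"ty":0,"tz":0,"yaw":-7},{"tx":0,"ty":0,"tz":0,"yaw":-7},{"tx":0,"ty":0,"tz":0,"yaw":-7},{"tx":0,"ty":0,"tz":0,"yaw":-7},{"tx":0,"ty":0,"tz":0,"yaw":0},{"tx":0,"ty":0,"tz":0,"yaw":0}]'; python3 err.py .5565 .281 .0925 -31.3
```

```text
clock: 8.4
ee_pos: [0.5566, 0.2811, 0.0916]
tool_rot: [-1.571, -0.0, -1.032]
contact_force: [7.4, 3.0, -13.4]
opening: 0.386
clk 8.4 pos [0.5566 0.2811 0.0916] rpy [-89.99  -0.   -59.14] F [  7.4   3.  -13.4] T [ 0.41 -1.39  0.02] open 33.6
shift tool mm [ 0.1 -0.9 -0.2] tool-yaw deg 0.16
clock: 9.0
ee_pos: [0.5566, 0.2811, 0.0916]
tool_rot: [-1.571, -0.0, -0.547]
contact_force: [7.3, 1.9, -12.8]
opening: 0.383
clk 9.0 pos [0.5566 0.2811 0.0916] rpy [-9.000e+01 -1.000e-02 -3.133e+01] F [  7.3   1.9 -12.8] T [ 0.46 -1.42  0.02] open 33.3
shift tool mm [-0.1 -0.9 -0.2] tool-yaw deg -0.03
```

```bash
python3 -m inch '[{"tx":0,"ty":0,"tz":0,"yaw":-7},{"tx":0,"ty":0,"tz":0,"yaw":-7},{"tx":0,"ty":0,"tz":0,"yaw":-7},{"tx":0,"ty":0,"tz":0,"yaw":-7},{"tx":0,"ty":0,"tz":0,"yaw":0},{"tx":0,"ty":1.5,"tz":0,"yaw":0},{"tx":0,"ty":1.5,"tz":0,"yaw":0},{"tx":0,"ty":1,"tz":0,"yaw":0},{"tx":0,"ty":0,"tz":0,"yaw":0},{"tx":0,"ty":0,"tz":0,"yaw":0}]'; python3 err.py .5565 .281 .0925 -31.3
```

```text
clock: 10.0
ee_pos: [0.5569, 0.2811, 0.0897]
tool_rot: [-1.571, -0.001, -0.058]
contact_force: [5.9, -0.0, -4.9]
opening: 0.385
clk 10.0 pos [0.5569 0.2811 0.0897] rpy [-9.00e+01 -5.00e-02 -3.33e+00] F [ 5.9 -0.  -4.9] T [-0.01 -0.92  0.01] open 33.5
shift tool mm [-0.4 -2.8 -0.2] tool-yaw deg 27.97
```

```bash
python3 -m inch '[{"tx":0,"ty":1.5,"tz":0,"yaw":0},{"tx":0,"ty":0,"tz":0,"yaw":0}]'; python3 -m inch '[{"tx":0,"ty":0,"tz":0,"yaw":0},{"tx":0,"ty":0,"tz":0,"yaw":0},{"tx":0,"ty":0,"tz":0,"yaw":0},{"tx":0,"ty":0,"tz":0,"yaw":0},{"tx":0,"ty":0,"tz":0,"yaw":0},{"tx":0,"ty":0,"tz":0,"yaw":0}]' 80; python3 -m inch '[{"tx":0,"ty":-30,"tz":0,"yaw":0},{"tx":0,"ty":-30,"tz":0,"yaw":0},{"tx":0,"ty":-30,"tz":0,"yaw":0},{"tx":0,"ty":0,"tz":0,"yaw":0},{"tx":0,"ty":0,"tz":0,"yaw":0}]';python3 err.py .5565 .281 .0925 -31.3
python3 - <<'E'
from h import *
p,d,w=cloud("scene");cv2.imwrite("pics/b.png",cv2.resize(p[150:270,280:420],None,fx=5,fy=5,interpolation=cv2.INTER_CUBIC))
m=(abs(w[...,0]-.5565)<.03)&(abs(w[...,1]-.281)<.03)&(w[...,2]>.1)&(w[...,2]<.15)
print(m.sum(),np.percentile(w[m][:,2],[50,80,95]))
E
```

```text
clock: 10.2
ee_pos: [0.557, 0.2812, 0.0895]
tool_rot: [-1.571, -0.001, -0.058]
contact_force: [2.3, -2.1, 3.7]
opening: 0.381
clock: 10.8
ee_pos: [0.5563, 0.2813, 0.0881]
tool_rot: [-1.571, 0.0, -0.058]
contact_force: [-0.3, -0.9, 0.1]
opening: 0.841
clock: 11.3
ee_pos: [0.557, 0.2814, 0.1791]
tool_rot: [-1.57, -0.002, -0.058]
contact_force: [-0.1, -0.8, -0.9]
opening: 0.92
clk 11.3 pos [0.557  0.2814 0.1791] rpy [-89.95  -0.1   -3.33] F [-0.1 -0.8 -0.9] T [ 0.09 -0.12  0.05] open 80.0
shift tool mm [-0.6 86.6 -0.5] tool-yaw deg 27.97
295 [0.12619243 0.12832601 0.12983382]
```

View pics/b.png

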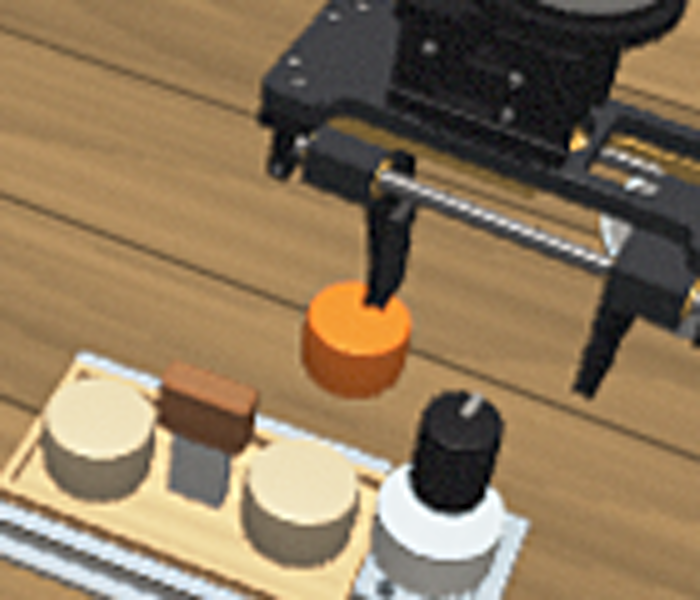

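The knob top measures about 0.129 m, 13 mm up, and the rib is turned about 85° anticlockwise (crop (472,403)), so the plunger is latched open. Next is the carrier's grip.

```bash
python3 -m inch '[{"tx":0,"ty":0,"tz":0,"yaw":8.4},{"tx":0,"ty":0,"tz":0,"yaw":8.4},{"tx":0,"ty":0,"tz":0,"yaw":8.4},{"tx":0,"ty":0,"tz":0,"yaw":8.4},{"tx":0,"ty":0,"tz":0,"yaw":8.4},{"tx":0,"ty":0,"tz":0,"yaw":8.4},{"tx":0,"ty":0,"tz":0,"yaw":8.4},{"tx":0,"ty":0,"tz":0,"yaw":8.4},{"tx":0,"ty":0,"tz":0,"yaw":8.4},{"tx":0,"ty":0,"tz":0,"yaw":8.4}]'; python3 -m inch '[{"tx":37.5,"ty":0,"tz":0,"yaw":0},{"tx":37.5,"ty":0,"tz":0,"yaw":0},{"tx":37.5,"ty":0,"tz":0,"yaw":0},{"tx":0,"ty":0,"tz":0,"yaw":0},{"tx":0,"ty":0,"tz":0,"yaw":0},{"tx":0,"ty":0,"tz":0,"yaw":0},{"tx":0,"ty":0,"tz":0,"yaw":0}]';python3 err.py .5615 .169 .061 -87.3
```

```text
clock: 12.35
ee_pos: [0.5552, 0.2808, 0.1758]
tool_rot: [-1.575, -0.001, -1.53]
contact_force: [0.0, -0.4, 0.9]
opening: 0.917
clock: 13.05
ee_pos: [0.5613, 0.17, 0.1776]
tool_rot: [-1.572, 0.0, -1.523]
contact_force: [0.1, 0.3, 0.4]
opening: 0.919
clk 13.05 pos [0.5613 0.17   0.1776] rpy [-9.005e+01  1.000e-02 -8.725e+01] F [0.1 0.3 0.4] T [-0.03 -0.11  0.05] open 80.0
shift tool mm [  1.  116.6   0.2] tool-yaw deg 0.05
```

```bash
python3 -m inch '[{"tx":1,"ty":30,"tz":0,"yaw":0},{"tx":0,"ty":30,"tz":0,"yaw":0},{"tx":0,"ty":30,"tz":0,"yaw":0},{"tx":0,"ty":16,"tz":0,"yaw":0},{"tx":0,"ty":9,"tz":0,"yaw":0},{"tx":0,"ty":0,"tz":0,"yaw":0},{"tx":0,"ty":0,"tz":0,"yaw":0},{"tx":0,"ty":0,"tz":0,"yaw":0}]' 60;python3 err.py .5615 .169 .061 -87.3
python3 - <<'E'
from h import *
p,d=r.read_camera("scene");cv2.imwrite("pics/c.png",cv2.resize(p[150:270,250:390],None,fx=5,fy=5,interpolation=cv2.INTER_CUBIC))
E
```

```text
clock: 13.85
ee_pos: [0.5631, 0.1682, 0.065]
tool_rot: [-1.568, 0.0, -1.524]
contact_force: [0.5, 0.4, -0.1]
opening: 0.688
clk 13.85 pos [0.5631 0.1682 0.065 ] rpy [-8.984e+01  2.000e-02 -8.732e+01] F [ 0.5  0.4 -0.1] T [ 0.02 -0.08  0.02] open 59.8
shift tool mm [-0.9  4.  -1.6] tool-yaw deg -0.02
```

View pics/c.png

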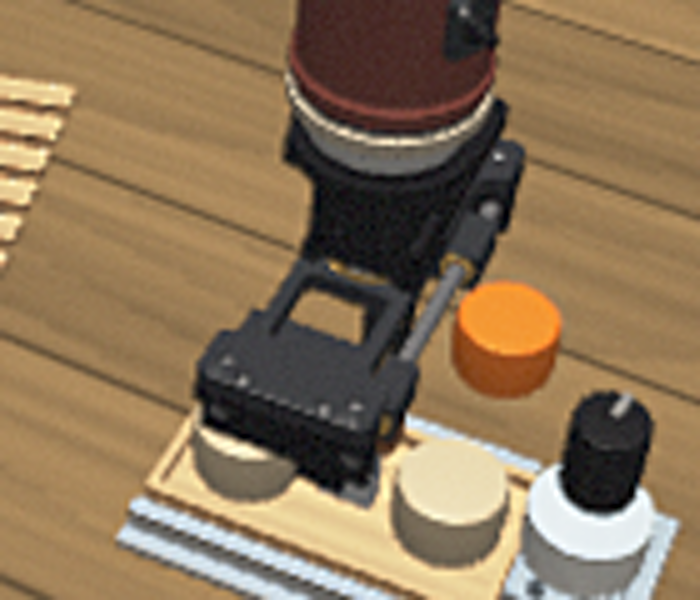

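The jaws straddle the handle and clear both cheeses (crop (245,455) and (450,495)). I go down 3 mm and close.

```bash
python3 -m inch '[{"tx":0,"ty":3,"tz":-1.2,"yaw":0},{"tx":0,"ty":0,"tz":0,"yaw":0},{"tx":0,"ty":0,"tz":0,"yaw":0},{"tx":0,"ty":0,"tz":0,"yaw":0},{"tx":0,"ty":0,"tz":0,"yaw":0},{"tx":0,"ty":0,"tz":0,"yaw":0},{"tx":0,"ty":0,"tz":0,"yaw":0},{"tx":0,"ty":0,"tz":0,"yaw":0},{"tx":0,"ty":0,"tz":0,"yaw":0}]' 8 40;python3 err.py .5615 .169 .061 -87.3
```

```text
clock: 14.8
ee_pos: [0.561, 0.1678, 0.0604]
tool_rot: [-1.57, 0.0, -1.524]
contact_force: [2.1, 0.3, 0.3]
opening: 0.201
clk 14.8 pos [0.561  0.1678 0.0604] rpy [-89.95   0.   -87.33] F [2.1 0.3 0.3] T [ 0.02 -0.48  0.12] open 17.5
shift tool mm [-1.1 -0.6  0.5] tool-yaw deg -0.03
```

```bash
python3 -m inch '[{"tx":2,"ty":0,"tz":0,"yaw":0},{"tx":3,"ty":0,"tz":0,"yaw":0},{"tx":3,"ty":0,"tz":0,"yaw":0},{"tx":3,"ty":0,"tz":0,"yaw":0},{"tx":2,"ty":0,"tz":0,"yaw":0},{"tx":0,"ty":0,"tz":0,"yaw":0},{"tx":0,"ty":0,"tz":0,"yaw":0}]';python3 err.py .5615 .169 .061 -87.3
```

```text
clock: 15.5
ee_pos: [0.5611, 0.1545, 0.0603]
tool_rot: [-1.571, -0.0, -1.524]
contact_force: [-1.3, 2.3, 3.4]
opening: 0.203
clk 15.5 pos [0.5611 0.1545 0.0603] rpy [-9.002e+01 -3.000e-02 -8.734e+01] F [-1.3  2.3  3.4] T [ 0.4   0.09 -0.02] open 17.7
shift tool mm [-14.5  -0.7   1. ] tool-yaw deg -0.04
```

Free to slide, with only 2 N of drag, so the pin is out.

```bash
python3 -m inch '[{"tx":4,"ty":0,"tz":0,"yaw":0},{"tx":8,"ty":0,"tz":0,"yaw":0},{"tx":10,"ty":0,"tz":0,"yaw":0},{"tx":10,"ty":0,"tz":0,"yaw":0},{"tx":10,"ty":0,"tz":0,"yaw":0},{"tx":10,"ty":0,"tz":0,"yaw":0},{"tx":10,"ty":0,"tz":0,"yaw":0},{"tx":6,"ty":0,"tz":0,"yaw":0},{"tx":3,"ty":0,"tz":0,"yaw":0},{"tx":0,"ty":0,"tz":0,"yaw":0}]';python3 err.py .5615 .169 .061 -87.3
python3 -m inch '[{"tx":4,"ty":0,"tz":0,"yaw":0},{"tx":6,"ty":0,"tz":0,"yaw":0},{"tx":6,"ty":0,"tz":0,"yaw":0},{"tx":4,"ty":0,"tz":0,"yaw":0},{"tx":0,"ty":0,"tz":0,"yaw":0},{"tx":0,"ty":-2,"tz":0,"yaw":0},{"tx":0,"ty":-3,"tz":0,"yaw":0},{"tx":0,"ty":-3,"tz":0,"yaw":0},{"tx":0,"ty":0,"tz":0,"yaw":0},{"tx":0,"ty":0,"tz":0,"yaw":0}]';python3 err.py .5615 .169 .061 -87.3
python3 - <<'E'
from h import *
p,d=r.read_camera("scene");cv2.imwrite("pics/d.png",cv2.resize(p[130:290,220:400],None,fx=4,fy=4,interpolation=cv2.INTER_CUBIC)[:600])
E
```

```text
clock: 16.5
ee_pos: [0.5646, 0.0831, 0.0602]
tool_rot: [-1.571, -0.001, -1.525]
contact_force: [-0.2, 0.7, 2.8]
opening: 0.202
clk 16.5 pos [0.5646 0.0831 0.0602] rpy [-9.000e+01 -4.000e-02 -8.736e+01] F [-0.2  0.7  2.8] T [ 0.09 -0.09 -0.04] open 17.6
shift tool mm [-86.   -0.9   0.9] tool-yaw deg -0.06
clock: 17.5
ee_pos: [0.5653, 0.064, 0.0682]
tool_rot: [-1.571, -0.0, -1.524]
contact_force: [-0.6, 0.3, -5.4]
opening: 0.206
clk 17.5 pos [0.5653 0.064  0.0682] rpy [-9.001e+01 -1.000e-02 -8.731e+01] F [-0.6  0.3 -5.4] T [-0.   -0.04  0.02] open 18.0
shift tool mm [-105.1    7.2    1.1] tool-yaw deg -0.01
```

View pics/d.png

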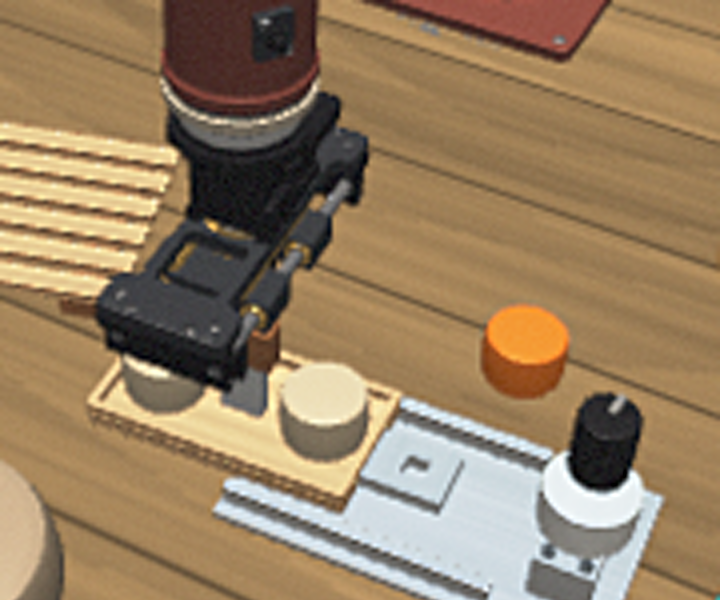

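The carrier is out, level, with both cheeses on it (crop (160,385) and (325,410)) and the tongue clear of the bridge. The plunger is still up. I lift and carry it to the board.

```bash
python3 -m inch '[{"tx":0,"ty":-3,"tz":0,"yaw":0},{"tx":0,"ty":-6,"tz":0,"yaw":0},{"tx":0,"ty":-8,"tz":0,"yaw":0},{"tx":0,"ty":-8,"tz":0,"yaw":0},{"tx":0,"ty":-8,"tz":0,"yaw":0},{"tx":0,"ty":-6,"tz":0,"yaw":0},{"tx":0,"ty":-3,"tz":0,"yaw":0},{"tx":3,"ty":0,"tz":-1,"yaw":0},{"tx":6,"ty":0,"tz":-2,"yaw":0},{"tx":9,"ty":0,"tz":-3,"yaw":0}]'
python3 -m inch '[{"tx":12,"ty":0,"tz":-4,"yaw":0},{"tx":15,"ty":0,"tz":-5,"yaw":0},{"tx":17,"ty":0,"tz":-6,"yaw":-0.6},{"tx":18,"ty":0,"tz":-6,"yaw":-1.2},{"tx":18,"ty":0,"tz":-6,"yaw":-1.6},{"tx":18,"ty":0,"tz":-6,"yaw":-2},{"tx":18,"ty":0,"tz":-6,"yaw":-2},{"tx":18,"ty":0,"tz":-6,"yaw":-2},{"tx":18,"ty":0,"tz":-6,"yaw":-1.6},{"tx":18,"ty":0,"tz":-6,"yaw":-1.2}]'
python3 -m inch '[{"tx":17,"ty":0,"tz":-6,"yaw":-0.6},{"tx":14,"ty":0,"tz":-6,"yaw":-0.3},{"tx":11,"ty":0,"tz":-5,"yaw":0},{"tx":8,"ty":0,"tz":-4,"yaw":0},{"tx":5,"ty":0,"tz":-3,"yaw":0},{"tx":2,"ty":0,"tz":-2,"yaw":0},{"tx":0,"ty":0,"tz":0,"yaw":0},{"tx":0,"ty":0,"tz":0,"yaw":0},{"tx":0,"ty":0,"tz":0,"yaw":0}]'
python3 err.py .484 -.217 .108 -74.2
python3 - <<'E'
from h import *
p,d=r.read_camera("scene");cv2.imwrite("pics/e.png",cv2.resize(p[100:250,110:310],None,fx=4,fy=4,interpolation=cv2.INTER_CUBIC))
p,d=r.read_camera("top");cv2.imwrite("pics/et.png",cv2.resize(p[150:300,280:480],None,fx=4,fy=4,interpolation=cv2.INTER_CUBIC))
E
```

```text
clock: 18.55
ee_pos: [0.5597, 0.0453, 0.1097]
tool_rot: [-1.572, 0.0, -1.524]
contact_force: [-0.2, -0.7, -6.1]
opening: 0.2
clock: 19.55
ee_pos: [0.523, -0.1313, 0.1102]
tool_rot: [-1.571, -0.0, -1.311]
contact_force: [-0.2, 0.3, -6.0]
opening: 0.201
clock: 20.45
ee_pos: [0.5141, -0.1908, 0.1102]
tool_rot: [-1.571, 0.0, -1.295]
contact_force: [1.0, 0.0, -5.7]
opening: 0.203
clk 20.45 pos [ 0.5141 -0.1908  0.1102] rpy [-9.000e+01  1.000e-02 -7.419e+01] F [ 1.   0.  -5.7] T [-0.03 -0.12 -0.04] open 17.6
shift tool mm [ 17.    2.2 -36.1] tool-yaw deg 0.01
```

View pics/e.png

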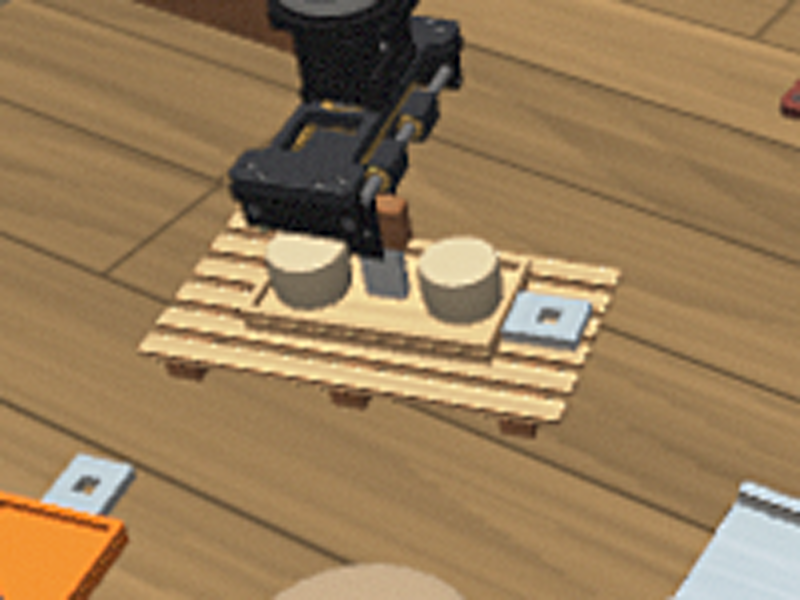

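View pics/et.png

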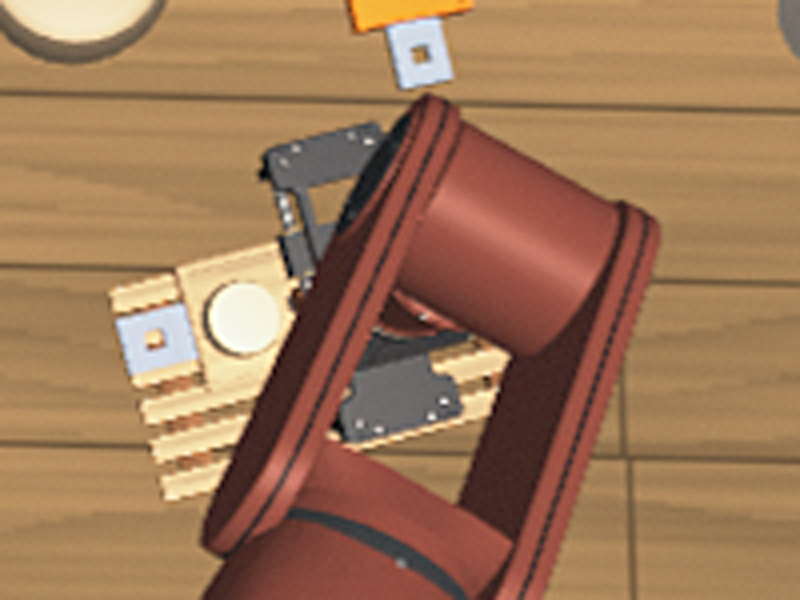

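Both cheeses are on and the carrier is level over the board, parallel to the slats but about 35 mm off across them. I correct that and lower.

```bash
python3 -m inch '[{"tx":1,"ty":0,"tz":-3,"yaw":0},{"tx":3,"ty":0,"tz":-6,"yaw":0},{"tx":4,"ty":0,"tz":-8,"yaw":0},{"tx":4,"ty":0,"tz":-8,"yaw":0},{"tx":3,"ty":0,"tz":-6,"yaw":0},{"tx":2,"ty":3,"tz":-4,"yaw":0},{"tx":0,"ty":7,"tz":-1,"yaw":0},{"tx":0,"ty":9,"tz":0,"yaw":0},{"tx":0,"ty":6,"tz":0,"yaw":0},{"tx":0,"ty":3,"tz":0,"yaw":0}]'
python3 -m inch '[{"tx":0,"ty":0,"tz":0,"yaw":0},{"tx":0,"ty":0,"tz":0,"yaw":0},{"tx":0,"ty":0,"tz":0,"yaw":0}]'
python3 err.py .484 -.217 .0744 -74.2
python3 - <<'E'
from h import *
for n in("scene","top"):
    p,d,w=cloud(n)
    if n=="scene": cv2.imwrite("pics/f.png",cv2.resize(p[100:250,110:310],None,fx=4,fy=4,interpolation=cv2.INTER_CUBIC))
    q=p.astype(int)
    th=np.radians(105.8);ex=np.array([np.cos(th),np.sin(th)]);ey=np.array([-ex[1],ex[0]])
    rel=w[...,:2]-[.484,-.217];a=rel@ex;b=rel@ey
    def rep(lab,m):
        if m.sum()>10: print(n,lab,m.sum(),"x",np.percentile(a[m],[0,2,50,98,100]).round(4),"y",np.percentile(b[m],[0,2,50,98,100]).round(4),"z",np.median(w[m][:,2]).round(4),"rect",cv2.minAreaRect(w[m][:,:2].astype(np.float32)))
    blue=(q[...,0]-q[...,2]>8)
    rep("tongue",blue&(a>.07)&(a<.16)&(abs(b)<.05)&(w[...,2]<.06)&(w[...,2]>.025))
    rep("cheese b",(abs(a-.05)<.04)&(abs(b)<.04)&(w[...,2]>.066)&(w[...,2]<.082)&(q.sum(-1)>420))
    rep("cheese a",(abs(a+.05)<.04)&(abs(b)<.04)&(w[...,2]>.066)&(w[...,2]<.082)&(q.sum(-1)>420))
    rep("board",(abs(a)<.17)&(abs(b)<.1)&(w[...,2]>.016)&(w[...,2]<.0255))
E
```

```text
clock: 21.55
ee_pos: [0.4834, -0.2168, 0.0808]
tool_rot: [-1.572, 0.002, -1.295]
contact_force: [-0.3, -0.5, -5.8]
opening: 0.202
clock: 21.85
ee_pos: [0.4844, -0.2176, 0.0826]
tool_rot: [-1.57, -0.001, -1.295]
contact_force: [0.7, 0.5, -6.0]
opening: 0.205
clk 21.85 pos [ 0.4844 -0.2176  0.0826] rpy [-8.997e+01 -3.000e-02 -7.422e+01] F [ 0.7  0.5 -6. ] T [ 0.03 -0.09  0.02] open 17.8
shift tool mm [-0.7  8.2 -0.2] tool-yaw deg -0.02
scene tongue 156 x [0.0868 0.0882 0.1117 0.1375 0.1381] y [-0.0211 -0.0201 -0.0008  0.0181  0.0202] z 0.0425 rect ((0.4536876976490021, -0.10828930139541626), (0.040887147188186646, 0.050994131714105606), 17.831274032592773)
scene cheese b 168 x [0.0297 0.0307 0.0548 0.0768 0.0797] y [-0.0232 -0.0223 -0.0004  0.0221  0.0236] z 0.0768 rect ((0.4690494239330292, -0.164796844124794), (0.04556305333971977, 0.04871410131454468), 34.87938690185547)
scene cheese a 131 x [-0.0724 -0.0716 -0.0472 -0.0245 -0.0102] y [-0.0323 -0.0298 -0.0126  0.0045  0.0068] z 0.0741 rect ((0.5079425573348999, -0.2530650496482849), (0.036727163940668106, 0.06303143501281738), 21.85
[... 210 characters left out ...]
9699783325), 16.12466049194336)
top tongue 193 x [0.0898 0.0901 0.1125 0.1374 0.1385] y [-0.0166 -0.0161  0.0027  0.0207  0.0214] z 0.0433 rect ((0.4506175220012665, -0.10778620839118958), (0.03776717931032181, 0.04875391349196434), 15.14118766784668)
top cheese b 252 x [0.0317 0.0328 0.0561 0.0779 0.0799] y [-0.0228 -0.0193  0.0035  0.0272  0.0292] z 0.0775 rect ((0.46540209650993347, -0.16482117772102356), (0.04923547804355621, 0.04919350892305374), 56.55201721191406)
top board 1062 x [-0.114  -0.0966  0.0969  0.1496  0.1512] y [-0.0785 -0.0772 -0.0365  0.08    0.0816] z 0.0216 rect ((0.4776376485824585, -0.19936148822307587), (0.15986673533916473, 0.26480334997177124), 15.988981246948242)
```

View pics/f.png

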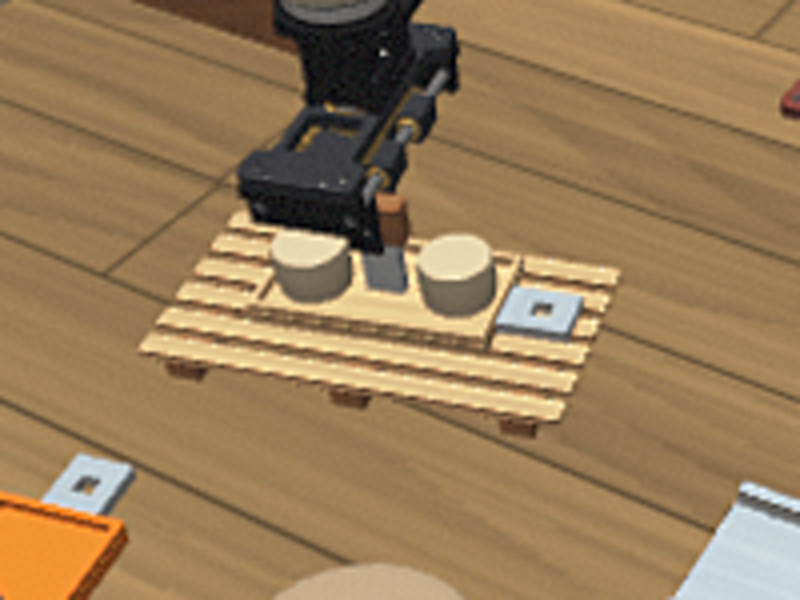

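The carrier is about 2.5 mm too far along board x and within 1 mm across. I correct this while lowering the last 8 mm.

```bash
python3 -m inch '[{"tx":1,"ty":1,"tz":0,"yaw":0},{"tx":1.5,"ty":2,"tz":0,"yaw":0},{"tx":0,"ty":2,"tz":0,"yaw":0},{"tx":0,"ty":1.5,"tz":0,"yaw":0},{"tx":0,"ty":1,"tz":0,"yaw":0},{"tx":0,"ty":0,"tz":0,"yaw":0},{"tx":0,"ty":0,"tz":0,"yaw":0}]'; python3 err.py .484 -.217 .0744 -74.2
```

```text
clock: 22.65
ee_pos: [0.4847, -0.2195, 0.0754]
tool_rot: [-1.571, 0.0, -1.295]
contact_force: [-3.3, 4.8, 2.2]
opening: 0.203
clk 22.65 pos [ 0.4847 -0.2195  0.0754] rpy [-9.000e+01  2.000e-02 -7.422e+01] F [-3.3  4.8  2.2] T [ 0.37  0.41 -0.1 ] open 17.7
shift tool mm [-2.6  1.   0. ] tool-yaw deg -0.02
```

The load has gone onto the board. I open and withdraw straight up.

```bash
python3 -m inch '[{"tx":0,"ty":0,"tz":0,"yaw":0},{"tx":0,"ty":0,"tz":0,"yaw":0},{"tx":0,"ty":0,"tz":0,"yaw":0},{"tx":0,"ty":0,"tz":0,"yaw":0},{"tx":0,"ty":0,"tz":0,"yaw":0},{"tx":0,"ty":0,"tz":0,"yaw":0}]' 70; python3 -m inch '[{"tx":0,"ty":-10,"tz":0,"yaw":0},{"tx":0,"ty":-25,"tz":0,"yaw":0},{"tx":0,"ty":-35,"tz":0,"yaw":0},{"tx":0,"ty":-40,"tz":0,"yaw":0},{"tx":0,"ty":-40,"tz":0,"yaw":0},{"tx":0,"ty":-30,"tz":0,"yaw":0},{"tx":0,"ty":0,"tz":0,"yaw":0}]'
python3 -m inch '[{"tx":40,"ty":0,"tz":-10,"yaw":0},{"tx":40,"ty":0,"tz":-10,"yaw":0},{"tx":40,"ty":0,"tz":-10,"yaw":0},{"tx":40,"ty":0,"tz":-10,"yaw":0},{"tx":40,"ty":0,"tz":-10,"yaw":0},{"tx":40,"ty":0,"tz":-10,"yaw":0},{"tx":40,"ty":0,"tz":-10,"yaw":0},{"tx":0,"ty":0,"tz":0,"yaw":0}]'
python3 - <<'E'
from h import *
for n in("scene","top"):
    p,d,w=cloud(n)
    cv2.imwrite(f"pics/g_{n}.png",p)
    q=p.astype(int)
    th=np.radians(105.8);ex=np.array([np.cos(th),np.sin(th)]);ey=np.array([-ex[1],ex[0]])
    rel=w[...,:2]-[.484,-.217];a=rel@ex;b=rel@ey
    def rep(lab,m):
        if m.sum()>10:
            t=cv2.minAreaRect(np.stack([a[m],b[m]],1).astype(np.float32)); print(n,lab,m.sum(),np.round(t[0],4),np.round(t[1],4),round(t[2],1),"z",np.median(w[m][:,2]).round(4))
    blue=(q[...,0]-q[...,2]>8)
    rep("tongue",blue&(a>.07)&(a<.16)&(abs(b)<.05)&(w[...,2]<.06)&(w[...,2]>.025))
    rep("grip",(abs(a)<.03)&(abs(b)<.03)&(w[...,2]>.103)&(w[...,2]<.115))
    for s in(1,-1): rep("cheese",(abs(a-s*.05)<.04)&(abs(b)<.04)&(w[...,2]>.06)&(w[...,2]<.08))
    rep("board",(abs(a)<.17)&(abs(b)<.1)&(w[...,2]>.016)&(w[...,2]<.0255))
    m=(abs(w[...,0]-.5565)<.03)&(abs(w[...,1]-.281)<.03)&(w[...,2]>.1)&(w[...,2]<.15)
    print("knob z",np.median(w[m][:,2]))
    def R(x0,x1,y0,y1,z0,z1,l):
        m=(w[...,0]>x0)&(w[...,0]<x1)&(w[...,1]>y0)&(w[...,1]<y1)&(w[...,2]>z0)&(w[...,2]<z1)
        print(l,cv2.minAreaRect(w[m][:,:2].astype(np.float32))[0])
    R(.65,.9,-.12,.1,.06,.09,"tomme");R(.65,.82,.1,.3,.02,.06,"brush");R(.2,.4,.25,.45,.03,.07,"bowl");R(.36,.45,.15,.27,.02,.06,"orange ch")
print(r.read_state()["clock"],r.read_state()["ee_pos"],r.read_state()["contact_force"])
E
```

```text
clock: 23.25
ee_pos: [0.4847, -0.22, 0.0748]
tool_rot: [-1.571, -0.0, -1.296]
contact_force: [0.6, -0.8, 0.4]
opening: 0.667
clock: 23.95
ee_pos: [0.4872, -0.2214, 0.2615]
tool_rot: [-1.564, -0.008, -1.295]
contact_force: [1.1, -0.7, -0.3]
opening: 0.802
clock: 24.75
ee_pos: [0.4914, -0.5126, 0.2519]
tool_rot: [-1.573, 0.001, -1.3]
contact_force: [-0.5, 0.3, -0.2]
opening: 0.808
scene tongue 161 [1.103e-01 1.000e-04] [0.0424 0.0508] 87.3 z 0.0311
scene grip 80 [ 0.0008 -0.0021] [0.0195 0.0424] 89.6 z 0.1071
scene cheese 228 [ 0.0474 -0.0002] [0.0518 0.0633] 63.5 z 0.0668
scene cheese 213 [-0.0483 -0.0056] [0.0567 0.0524] 39.3 z 0.0666
scene board 1934 [-0.0019 -0.002 ] [0.1661 0.3024] 89.9 z 0.0208
knob z 0.12606277392564957
tomme (0.767440140247345, -0.01818210631608963)
brush (0.735601544380188, 0.19332647323608398)
bowl (0.30520135164260864, 0.337018758058548)
orange ch (0.42801061272621155, 0.19759762287139893)
top tongue 188 [0.111  0.0022] [0.0374 0.0482] 89.3 z 0.0321
top grip 103 [0.0025 0.0024] [0.0179 0.0434] 89.4 z 0.1081
top cheese 276 [0.0546 0.0042] [0.0529 0.0521] 47.4 z 0.0676
top cheese 249 [-0.0476 -0.0018] [0.0488 0.05  ] 74.5 z 0.0676
top board 2268 [0.0009 0.0016] [0.3003 0.16  ] 0.1 z 0.0217
knob z 0.12824399510593817
tomme (0.7626712322235107, -0.019585013389587402)
brush (0.7310326099395752, 0.1936718374490738)
bowl (0.30137553811073303, 0.3390151262283325)
orange ch (0.42645835876464844, 0.1974250227212906)
24.85 [ 0.49261931 -0.5086006   0.25302093] [ 0.84656996 -0.01540741  0.04978571]
```

View pics/g_scene.png

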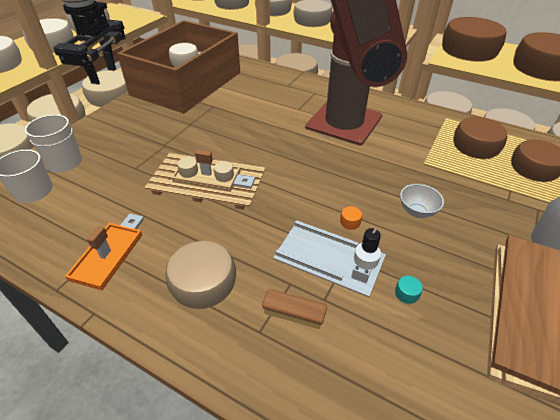

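View pics/g_top.png

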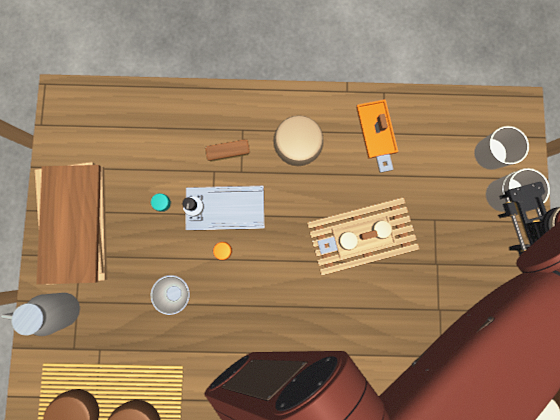

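The scene shows the carrier centred on the board at (207,168), both cheeses on it and its length along the slats. The plunger is still up at (371,240), the bystanders haven't moved, and the arm is clear.

```bash
python3 -m inch '[{"tx":0,"ty":0,"tz":0,"yaw":0},{"tx":0,"ty":0,"tz":0,"yaw":0},{"tx":0,"ty":0,"tz":0,"yaw":0}]'; python3 -c "
from rig import r
print(r.sign_off())"
```

```text
clock: 25.15
ee_pos: [0.4939, -0.5073, 0.2555]
tool_rot: [-1.57, -0.001, -1.294]
contact_force: [-0.1, 0.2, 0.8]
opening: 0.804
the job is handed in; nothing more can be done
None
```

The job is done and handed in at 25 s of the 72 s allowed; the sign-off gives no verdict.

**What I did:** I lifted the plunger and turned the knob about 84° anticlockwise. That side turned freely, with no resisting moment. I let it down onto its latch, slid the carrier about 105 mm out of the dock, carried it level to the board, and let go once it stood there.

**Last checks:**
- **Plunger:** the knob top measured 126 to 128 mm above the table, 10 to 13 mm higher than when I started, so it is still latched open.
- **Carrier:** it is within about 3 mm of the board's middle and within about 3° of the slats (one camera read 2.7°, the other under 1°). It is resting on the board.
- **Cheeses and bystanders:** both cheeses are on the carrier. The tomme, bowl and brush are within 1 mm of where they were, and the orange cheese, the only look-alike I re-measured, moved no more than that.
- **Contact:** no wrist force reading I took passed about 17 N, and at hand-in the robot was touching nothing.

The two cameras disagree with each other by 3 to 5 mm in world x, so I averaged them. One camera's reading for the cheese on the −x side was about 6 mm off the carrier's centre line. The other camera read under 2 mm, and the pictures show it seated.

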